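# Close the short gel tray with the spacer block and hold it sealed

## Task

Get the short gel tray ready for pouring: pick up the loose spacer block and stand it upright on the floor of the caster that holds the short tray, in the gap between the tray's open end and the caster's end wall, at the end where the gap is wide enough. Then push the block squarely against the tray until the tray's other end is pressed flush and firmly on the rubber gasket of the opposite wall. Finish while still holding the block pressed against the tray, so that the tray stays sealed between block and gasket, and leave the long tray in the other caster and everything else on the bench where they are.

Things in the scene. Friction and masses are not known exactly. Their poses are not given: they have to be found in the camera images.
- spacer: the loose white spacer block (end dam), standing upright on the bench between the casters. Body 18 mm thick (its x) by 74 mm wide (its y) by 30 mm high; on top, centred, a grip tab 12 mm thick (x) by 40 mm wide (y) that rises from 30 to 66 mm. It is symmetrical, about 0.09 kg. Origin: centre of its underside, z up.
- caster_short: the gel caster with the short tray: grey, fixed, base 152 mm long (its x) by 98 mm wide (its y), flat floor 14 mm above the bench, an end wall at each x end, 44 mm above the bench, faced inside with a rubber gasket. Gasket faces at x = -63 and +63 mm. Side rails 82 mm apart inside, up to 24 mm above the bench; a bubble level beside the +y rail. Origin: centre of the base at bench height, z up.
- caster_short_gasket_minus: rubber gasket on that caster's -x end wall, 80 mm wide, 3 mm thick, 26 mm high from the floor up, fixed; it hardly gives. Origin: bottom centre of the strip, 1.5 mm behind its face.
- caster_short_gasket_plus: the same gasket on the +x end wall of that caster.
- tray_short: the short casting tray, loose, white, 75 mm long (its x, along the caster's x) by 76 mm wide, open at both x ends: 5 mm floor and two side walls up to 25 mm high. It lies on the floor of caster_short; the gaps at its two ends add up to 51 mm, the wider at least 25 mm, the narrower down to 6 mm. About 0.07 kg; about 1 N slides it. Origin: centre of its underside, z up.
- caster_long: the other gel caster, of the same make and size, with the long tray in it; not to be disturbed. Origin as for caster_short.
- tray_long: the long casting tray in the other caster, 120 mm long by 76 mm wide, made like the short one; gaps of only about 3 mm at its ends. Leave it. Origin: centre of its underside.
- tube_rack: bystander: aluminium rack with small capped tubes, 55 by 120 by 46 mm high, beyond the casters. Origin: centre of its underside.
- flask: bystander: conical glass flask, 82 mm across and 114 mm high, to the robot's left. Origin: centre of its underside.
- basket: bystander: slotted white plastic basket, 208 by 93 by 55 mm high, to the robot's right. Origin: centre of its underside.
Things that resemble listed ones, but are neither listed nor needed, are in the scene too. Leave any brown look-alike of the spacer alone.

How it is judged:
By the outcome, as a careful person would: the job done as asked, in the order asked, and still so for the second after the job is handed in, while the arm keeps its last pose, push and grip.
It also fails if it takes over 40 s, if anything falls off the work surface, if the arm or the gripper's body presses on something with over 40 N, if the wrist force passes 120 N, or if a joint passes its speed limit or range.

## Robot

A 6-joint arm with a two-finger parallel gripper is mounted at the origin on the work surface. World frame = base frame: x ahead of the robot, y to its left, z up, the work surface at z = 0. Lengths are in m, angles in rad, forces in N, time in s.
With the tool pointing down it reaches from about 0.325 to 0.775 m from the base axis. Payload 5.5 kg.
Tool frame: the origin (TCP) lies midway between the tips of the shut fingers; the grasp point (between the pads) lies 19 mm behind it; z points along the fingers, y is the line along which they close (so a half turn about z gives the same grasp; the last joint's range is limited). The gripper opens to 88 mm and grips with 3 to 60 N. Pads are 20 mm wide; open, the fingers measure 115 mm over their backs; the gripper's body (75 mm by 178 mm) begins 61 mm behind the grasp point.
Start: joints at [-1.347, 0.091, 1.231, -0, 1.82, -0.057], TCP at [0.166, -0.577, 0.185] pointing down, gripper open.
Joint ranges: [-2.87, 2.87], [-0.86, 2.18], [0.17, 2.46], [-1.51, 4.65], [0.06, 2.69], [-2.65, 2.65]. Speed limits (rad/s): [2.57, 2.57, 3.01, 3.14, 3.14, 3.14].

## Interface

Orientations are given as [roll, pitch, yaw] about the fixed x, y, z axes, in that order (R = Rz(yaw) Ry(pitch) Rx(roll)).
In Python, from rig import state, grab_frame, camera_model, job_done gives the robot as it stands.
- The arm moves only by the tool servo_tool, never from a script. Its argument "series" is one flat list of numbers, 7 for each row, row after row: the finger opening in m, from 0 to 0.0878, then the shift along the tool's x, y, z in m, then the turn, a rotation vector about the tool's x, y, z in rad. A call has 1 to 10 rows; each row shifts and turns the commanded pose from where the row before left it, along the tool's axes as they then stand; what a row does not reach is not made up. A row lasts 1/12 s, in which the tool goes at most 41.7 mm and 7.16 degrees, less where a joint would pass 70% of its speed; a pose out of reach is approached as far as the arm can. A call is refused whole if a number of a shift passes 0.0417 or a number of a turn 0.125, either way. A call with a gripper value outside its range is refused whole. The fingers move at their own pace and stop on an object; "newtons" is the grip in N (left out, the last holds). Time passes only in rows, so rows that do not move let the fingers close. It gives the time, the measured TCP pose, the force, the opening and the grip force at its end, in the units of the state.
- state(): the state, without advancing time (a new reading comes with each control period).
- grab_frame(name): name is "side" or "top"; returns the picture (400x640x3 uint8, red, green, blue); there is no depth.
- camera_model(name): a dict with "fovy" (degrees; the focal length in pixels is half the picture's height over the tangent of half this angle, whatever the lens; pixels are square), "cx", "cy" (the principal point, pixels), "pose" (4x4, takes a point from camera to world coordinates). Camera axes: x right, y down, z forward; pixel columns grow to the right and rows downward; lengths in m; the calibration is good to about 2 mm. A picture is of the moment at which its call begins. camera_model takes no time and is no camera call.
- job_done(): hands the job in; it is judged then, once.
The state is a dict: "time": time; "q": joint angles; "dq": joint speeds; "effort": joint torques, N m; "tool_pos": TCP position; "orientation": TCP orientation; "force": force on the tool from outside, world axes, zero at the start; "torque": the same for the moment, N m; "gripper_width": opening from 0.0 (shut) to 1.0 (fully open); "gripper_force": force on a finger pad.
Only numpy, scipy, OpenCV 4.12 (cv2) and the standard library are available. Lean on these libraries where they do the work, as an engineer would, in place of code of your own. Each camera call takes 0.05 s, during which the arm holds its last target. There are 200 camera calls.

## Working session

There is one attempt and no reset: what is moved stays moved. The work goes in short steps, Python scripts to look and compute and a tool call to move; the robot and the scene stay as the last step left them, time stands still between calls to the robot, and variables do not carry over. Pictures are saved under pics/ and viewed, at most 10 in all, crops included, and the job is handed in when it is done.

Besides the shell and the picture viewer there is one more tool, called as name(argument=value, ...) on one line, values as JSON. servo_tool: Moves the arm, as the interface text tells. Its arguments: {"type":"object","properties":{"series":{"type":"array","items":{"type":"number"}},"newtons":{"type":"number"}},"required":["series"]}

```bash
mkdir -p pics
python3 - <<'E'
from rig import *
import cv2
for n in("top","side"):
    cv2.imwrite(f"pics/{n}0.png",grab_frame(n)[:,:,::-1]); m=camera_model(n);print(n,m)
print(state())
E
```

```text
top {'fovy': 54.223240363836716, 'cx': 318.1048855608934, 'cy': 195.82776864023566, 'pose': array([[ 3.03423381e-02, -9.99311597e-01,  2.13465383e-02,
         5.42593976e-01],
       [-9.99534699e-01, -3.04019093e-02, -2.47163347e-03,
         4.99742018e-04],
       [ 3.11890751e-03, -2.12616106e-02, -9.99769082e-01,
         1.01657926e+00],
       [ 0.00000000e+00,  0.00000000e+00,  0.00000000e+00,
         1.00000000e+00]])}
side {'fovy': 50.31524999701402, 'cx': 323.7531529204133, 'cy': 199.447162693472, 'pose': array([[-0.96158996, -0.15435895,  0.22697592,  0.33853041],
       [-0.2742054 ,  0.57783269, -0.76871372,  0.83033067],
       [-0.01249627, -0.80142541, -0.59796417,  0.69232326],
       [ 0.        ,  0.        ,  0.        ,  1.        ]])}
{'time': 0.1, 'q': array([-1.34671356e+00,  9.18069948e-02,  1.23174910e+00,  5.20234544e-06,
        1.81982090e+00, -5.66906309e-02]), 'dq': array([ 0.001303  , -0.00086185, -0.00348028,  0.00045259,  0.00049185,
        0.00109583]), 'effort': array([ 1.71085700e-03, -4.47855949e+01, -4.07570708e+01,  6.99044368e-02,
        2.84128479e-02, -1.06572393e-04]), 'tool_pos': array([ 0.16619013, -0.57617525,  0.18371524]), 'orientation': array([-3.13981146e+00, -1.06137447e-04,  2.80774585e-01]), 'force': array([ 0.1183804 , -0.29277549,  1.10014131]), 'torque': array([0.04415674, 0.05363402, 0.03319173]), 'gripper_force': 0.0, 'gripper_width': 1.0011352577707522}
```

View pics/top0.png

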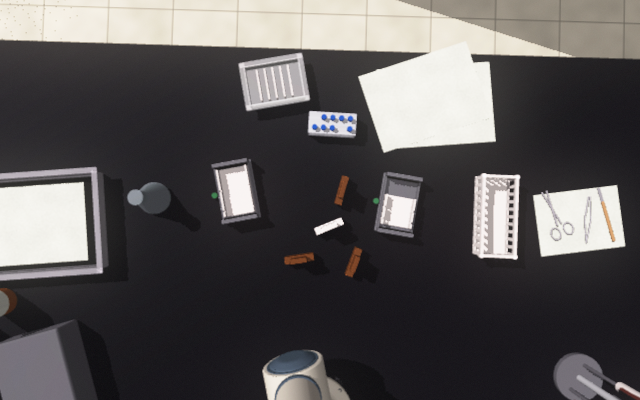

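View pics/side0.png

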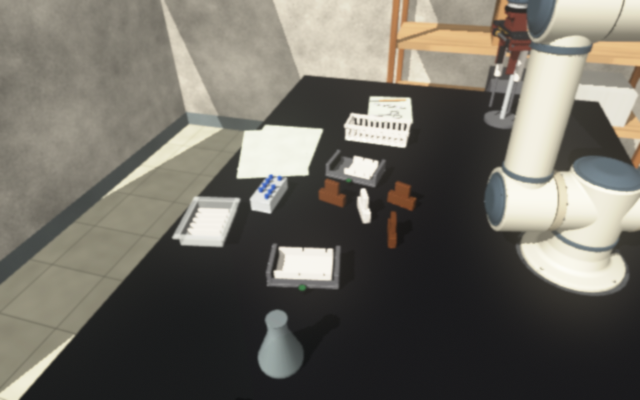

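The top view shows the white spacer at about (328,227), the short-tray caster at about (399,205) with its wide gap on the upper (far) side, and the long caster at (237,191). I'll enlarge it.

Run:
```python
import cv2
i=cv2.imread("pics/top0.png")[165:265,300:433]
cv2.imwrite("pics/c1.png",cv2.resize(i,None,fx=6,fy=6,interpolation=cv2.INTER_CUBIC))
```

```text
(no output)
```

View pics/c1.png

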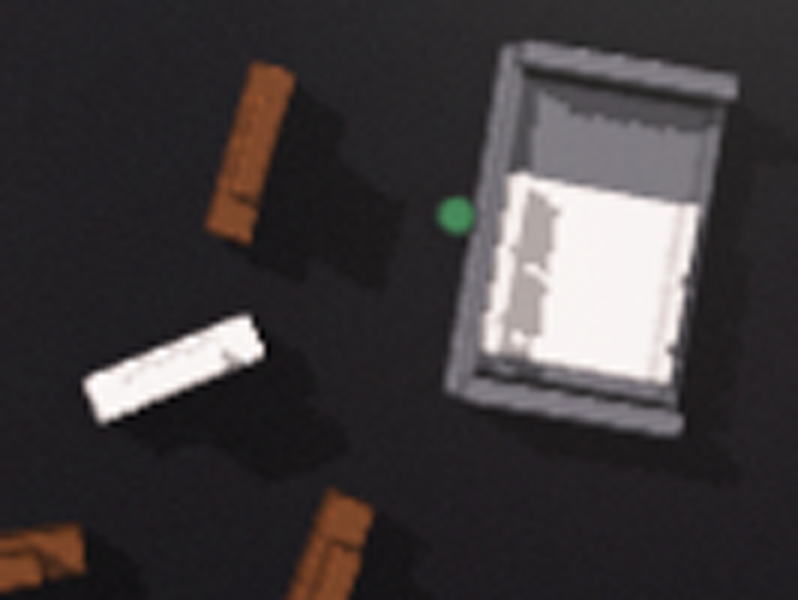

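Crop (6x, origin 300,165): the spacer body's corners are (82,382), (250,314), (266,350), (100,424). The caster's wall-top corners are +x (515,45), (738,75), (733,100) and −x (455,375), (683,415), (678,437), (445,395). The bubble is on the left, so +x is up. The wide gap is at +x, with the tray's open end at (512,175)–(700,203).

```bash
cat > h.py <<'E'
import numpy as np
from rig import *
def ray(n,px,z):
    m=camera_model(n);f=200/np.tan(np.radians(m["fovy"]/2));P=m["pose"]
    px=np.atleast_2d(px).astype(float)
    d=np.c_[(px[:,0]-m["cx"])/f,(px[:,1]-m["cy"])/f,np.ones(len(px))]@P[:3,:3].T
    return P[:3,3]+d*((z-P[2,3])/d[:,2])[:,None]
def proj(n,X):
    m=camera_model(n);f=200/np.tan(np.radians(m["fovy"]/2));P=m["pose"]
    c=(np.atleast_2d(X)-P[:3,3])@P[:3,:3]
    return np.c_[c[:,0]/c[:,2]*f+m["cx"],c[:,1]/c[:,2]*f+m["cy"]]
def crop(c,o=(300,165),s=6): return (np.array(c)+.5)/s-.5+np.array(o)
E
python3 - <<'E'
from h import *
s=ray("top",crop([(82,382),(250,314),(266,350),(100,424)]),.030)
print(s.round(4));c=s.mean(0);d=(s[0]+s[3]-s[1]-s[2])/2;print("spacer",c,np.linalg.norm(d),"long dir deg",np.degrees(np.arctan2(d[1],d[0])), "thick",np.linalg.norm(s[1]-s[2]))
w=ray("top",crop([(515,42),(738,75),(678,437),(445,395)]),.044)
print(w.round(4));cc=w.mean(0);dx=(w[0]+w[1]-w[2]-w[3])/2;dy=(w[0]+w[3]-w[1]-w[2])/2
print("caster",cc,np.linalg.norm(dx),np.degrees(np.arctan2(dx[1],dx[0])),np.linalg.norm(dy),np.degrees(np.arctan2(dy[1],dy[0]))-90)
t=ray("top",crop([(512,175),(700,203)]),.039);t2=ray("top",crop([(482,350),(672,383)]),.039)
a=np.arctan2(dx[1],dx[0]);R=np.array([[np.cos(a),np.sin(a)],[-np.sin(a),np.cos(a)]])
print("tray in caster",((np.r_[t,t2]-cc)[:,:2]@R.T).round(4))
E
```

```text
[[ 4.816e-01  7.800e-03  3.000e-02]
 [ 5.122e-01 -6.190e-02  3.000e-02]
 [ 4.973e-01 -6.910e-02  3.000e-02]
 [ 4.642e-01 -3.000e-04  3.000e-02]]
spacer [ 0.48881404 -0.03087754  0.03      ] 0.07628363022467817 long dir deg 114.7269276945661 thick 0.016546025918638737
[[ 0.6289 -0.1679  0.044 ]
 [ 0.618  -0.261   0.044 ]
 [ 0.4671 -0.2399  0.044 ]
 [ 0.4816 -0.1428  0.044 ]]
caster [ 0.54891825 -0.20291145  0.044     ] 0.15092959657129557 -8.818422031478462 0.09590976023602032 -7.596824882550635
tray in caster [[ 0.0194  0.0373]
 [ 0.0222 -0.042 ]
 [-0.0547  0.0365]
 [-0.0537 -0.0439]]
```

servo_tool(series=[0.045,0.0231,-0.0217,0,0,0,0,0.045,0.0231,-0.0217,0,0,0,0,0.045,0.0231,-0.0217,0,0,0,0,0.045,0.0231,-0.0217,0,0,0,0,0.045,0.0231,-0.0217,0,0,0,0,0.045,0.0231,-0.0217,0,0,0,0,0.045,0.0231,-0.0217,0,0,0,0,0.045,0.0231,-0.0217,0,0,0,0,0.045,0.0231,-0.0217,0,0,0,0,0.045,0.0231,-0.0217,0,0,0,0], newtons=40)

```text
time: 0.93
tool_pos: [0.3284, -0.3025, 0.1843]
orientation: [-3.141, 0.0, 0.28]
force: [-0.3, 0.8, -0.3]
gripper_width: 0.51
gripper_force: 0.0
```

servo_tool(series=[0.045,0.0231,-0.0217,0,0,0,0,0.045,0.0231,-0.0217,0,0,0,0,0.045,0.0231,-0.0217,0,0,0,0,0.045,0.0231,-0.0217,0,0,0,0,0.045,0.0231,-0.0217,0,0,0,0,0.045,0.0231,-0.0217,0,0,0,0,0.045,0.0231,-0.0217,0,0,0,0,0.045,0.0231,-0.0217,0,0,0,0,0.045,0.0231,-0.0217,0,0,0,0,0.045,0.0231,-0.0217,0,0,0,0])

```text
time: 1.77
tool_pos: [0.4903, -0.0299, 0.1844]
orientation: [-3.141, 0.0, 0.281]
force: [-0.5, 0.0, 0.2]
gripper_width: 0.514
gripper_force: 0.0
```

servo_tool(series=[0.045,0,0,0,0,0,-0.115,0.045,0,0,0,0,0,-0.115,0.045,0,0,0,0,0,-0.115,0.045,0,0,0,0,0,-0.115,0.045,0,0,0,0,0,-0.115,0.045,0,0,0,0,0,-0.115,0.045,0,0,0,0,0,-0.115,0.045,0,0,0,0,0,-0.115,0.045,0,0,0,0,0,-0.115,0.045,0,0,0,0,0,-0.115])

```text
time: 2.6
tool_pos: [0.4897, -0.0314, 0.1842]
orientation: [-3.141, -0.0, 1.436]
force: [0.4, -0.6, -0.4]
gripper_width: 0.513
gripper_force: 0.0
```

servo_tool(series=[0.045,0,0,0,0,0,-0.115,0.045,0,0,0,0,0,-0.115,0.045,0,0,0,0,0,-0.115,0.045,0,0,0,0,0,-0.115,0.045,0,0,0,0,0,-0.115,0.045,0,0,0,0,0,0,0.045,0,0,0,0,0,0])

```text
time: 3.18
tool_pos: [0.4898, -0.0315, 0.1844]
orientation: [-3.141, -0.0, 2.002]
force: [-0.1, 0.5, 0.4]
gripper_width: 0.514
gripper_force: 0.0
```

servo_tool(series=[0.045,0,0,0.025,0,0,0,0.045,0,0,0.025,0,0,0,0.045,0,0,0.025,0,0,0,0.045,0,0,0.025,0,0,0,0.045,0,0,0,0,0,0,0.045,0,0,0,0,0,0])

```text
time: 3.68
tool_pos: [0.4888, -0.0313, 0.0836]
orientation: [-3.139, -0.002, 2.004]
force: [-0.3, -0.7, 1.1]
gripper_width: 0.512
gripper_force: 0.0
```

Run:
```python
import cv2
from h import *
p=proj("side",[.4888,-.0309,.066])[0];print(p, proj("side",state()["tool_pos"]))
x,y=int(p[0])-66,int(p[1])-50;print(x,y)
i=grab_frame("side")[y:y+100,x:x+133,::-1]
cv2.imwrite("pics/s1.png",cv2.resize(i,None,fx=6,fy=6,interpolation=cv2.INTER_CUBIC))
```

```text
[363.32081022 191.93347195] [[363.64508734 186.08869087]]
297 141
```

View pics/s1.png

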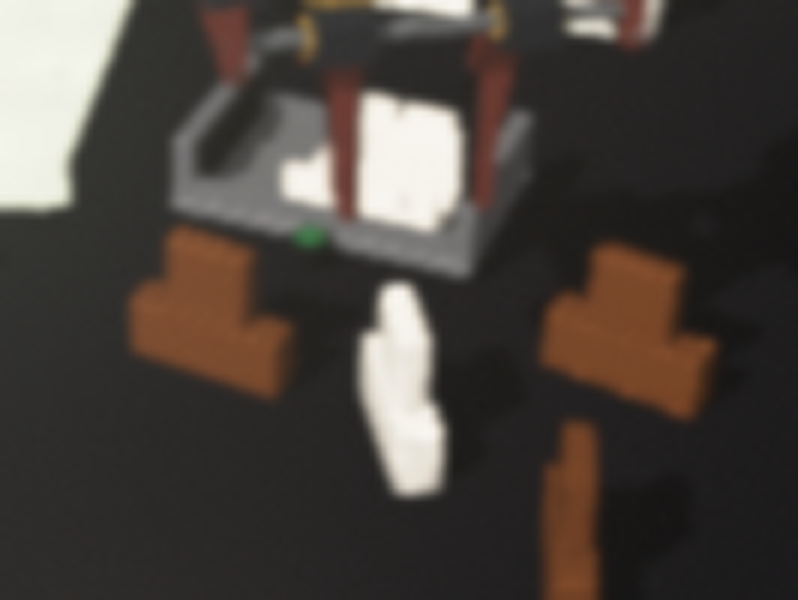

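The fingers straddle the white tab: tips at about (345,215) and (480,205) in the crop, tab top at (402,290). I'll descend and grip.

servo_tool(series=[0.045,0,0,0.016,0,0,0,0.045,0,0,0.016,0,0,0,0.045,0,0,0.015,0,0,0,0.045,0,0,0,0,0,0,0.008,0,0,0,0,0,0,0.004,0,0,0,0,0,0,0.004,0,0,0,0,0,0,0.004,0,0,0,0,0,0,0.004,0,0,0,0,0,0,0.004,0,0,0,0,0,0], newtons=40)

```text
time: 4.57
tool_pos: [0.4902, -0.0315, 0.0383]
orientation: [3.141, 0.0, 2.006]
force: [0.9, -0.5, 0.4]
gripper_width: 0.092
gripper_force: 0.0
```

Run:
```python
import cv2
from h import *
print(proj("side",state()["tool_pos"])-[297,141],state()["gripper_width"]*.0878,state()["gripper_force"])
i=grab_frame("side")[141:241,297:430,::-1]
cv2.imwrite("pics/s2.png",cv2.resize(i,None,fx=6,fy=6,interpolation=cv2.INTER_CUBIC))
```

```text
[[65.36492995 59.5169846 ]] 0.008094184070091926 0.0
```

View pics/s2.png

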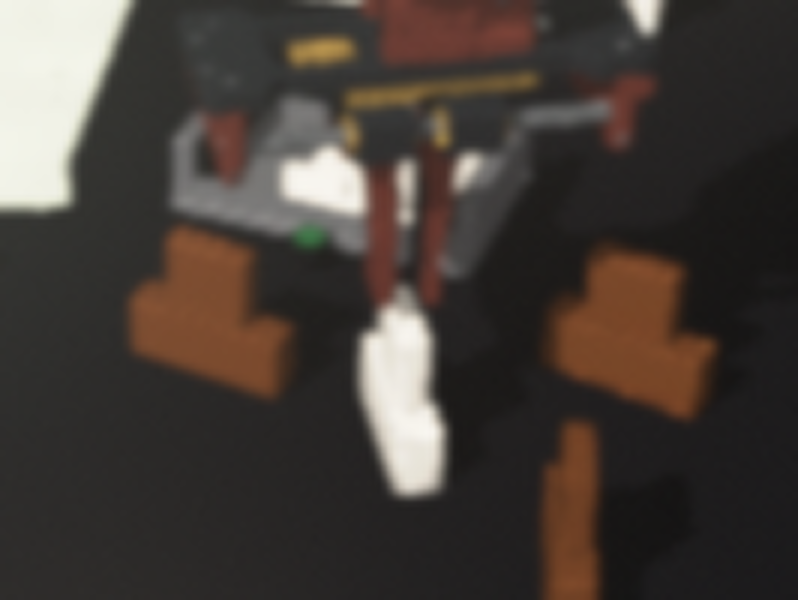

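The fingers closed to 8 mm with no force. Their tips, at about (380,303) and (432,305), end level with the tab top and aren't beside it. I need the top view to tell whether they are too high or too far back.

Run:
```python
import cv2
from h import *
t=state()["tool_pos"];print(t,state()["gripper_width"]*.0878)
o=(265,150)
for z in(.0383,.12,.2): print(z,(proj("top",[t[0],t[1],z])-o)*6)
i=grab_frame("top")[150:250,265:398,::-1]
cv2.imwrite("pics/t2.png",cv2.resize(i,None,fx=6,fy=6,interpolation=cv2.INTER_CUBIC))
```

```text
[ 0.49010306 -0.03151536  0.03812357] 0.005484616689945657
0.0383 [[384.25667248 453.03793268]]
0.12 [[390.91092813 464.7360177 ]]
0.2 [[398.71863657 478.46185602]]
```

View pics/t2.png

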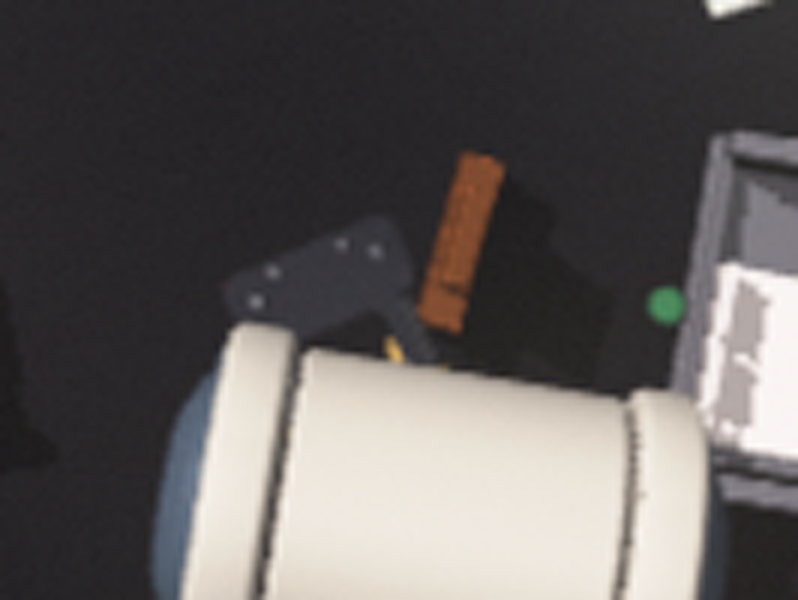

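The gripper body's end at about (308,252) is within 6 mm of prediction, so the xy is fine and the tips are probably higher than reported. To test: open, lower 20 mm (safe either way), and close gently. A stop at 12 mm means the tab, at 18 mm the body.

servo_tool(series=[0.045,0,0,0,0,0,0,0.045,0,0,0,0,0,0,0.045,0,0,0,0,0,0,0.045,0,0,0,0,0,0,0.045,0,0,0.01,0,0,0,0.045,0,0,0.01,0,0,0,0.045,0,0,0,0,0,0,0.045,0,0,0,0,0,0], newtons=6)

```text
time: 5.33
tool_pos: [0.4889, -0.0313, 0.0161]
orientation: [-3.139, -0.002, 2.006]
force: [-0.3, 0.4, -0.4]
gripper_width: 0.512
gripper_force: 0.0
```

servo_tool(series=[0.03,0,0,0,0,0,0,0.018,0,0,0,0,0,0,0.008,0,0,0,0,0,0,0.008,0,0,0,0,0,0,0.008,0,0,0,0,0,0,0.008,0,0,0,0,0,0,0.008,0,0,0,0,0,0,0.008,0,0,0,0,0,0])

```text
time: 6.0
tool_pos: [0.49, -0.0315, 0.018]
orientation: [3.141, 0.0, 2.006]
force: [-0.1, -0.3, 1.4]
gripper_width: 0.139
gripper_force: 6.0
```

Run:
```python
import cv2
from h import *
print(proj("side",state()["tool_pos"])-[297,141],state()["gripper_width"]*.0878,state()["gripper_force"])
i=grab_frame("side")[141:241,297:430,::-1]
cv2.imwrite("pics/s3.png",cv2.resize(i,None,fx=6,fy=6,interpolation=cv2.INTER_CUBIC))
```

```text
[[65.09547347 65.82331034]] 0.012227628763821823 5.977670922875404
```

View pics/s3.png

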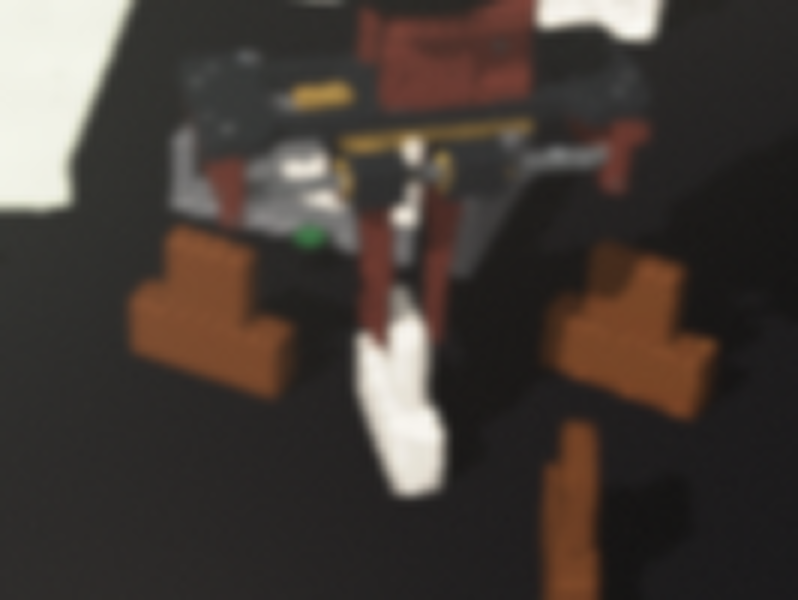

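Now the grip stopped at 12.2 mm with 6 N, so the fingers hold the tab's top. The tips at about (372,340) sit roughly 28 mm above the reported TCP, and the xy is right. I'll regrip deeper.

servo_tool(series=[0.03,0,0,0,0,0,0,0.03,0,0,0,0,0,0,0.03,0,0,0.005,0,0,0,0.03,0,0,0.006,0,0,0,0.03,0,0,0,0,0,0,0.02,0,0,0,0,0,0,0.008,0,0,0,0,0,0,0.008,0,0,0,0,0,0,0.006,0,0,0,0,0,0,0.006,0,0,0,0,0,0], newtons=45)

```text
time: 6.88
tool_pos: [0.49, -0.0315, 0.0068]
orientation: [3.141, 0.0, 2.006]
force: [-0.6, -0.7, -0.4]
gripper_width: 0.13
gripper_force: 45.0
```

servo_tool(series=[0.004,0,0,0,0,0,0,0.004,0,0,0,0,0,0,0.004,0,0,0,0,0,0,0.004,0,0,0,0,0,0])

```text
time: 7.22
tool_pos: [0.4899, -0.0315, 0.0068]
orientation: [3.141, 0.0, 2.006]
force: [0.4, -0.7, -0.4]
gripper_width: 0.135
gripper_force: 45.0
```

servo_tool(series=[0.004,0,0,-0.01,0,0,0,0.004,0,0,-0.02,0,0,0,0.004,0,0,-0.03,0,0,0,0.004,0,0,-0.03,0,0,0,0.004,0,0,0,0,0,0,0.004,0,0,0,0,0,0])

```text
time: 7.72
tool_pos: [0.4913, -0.0317, 0.0996]
orientation: [3.137, 0.003, 2.006]
force: [0.3, 0.2, -1.1]
gripper_width: 0.137
gripper_force: 45.0
```

Run:
```python
import cv2
from h import *
i=cv2.imread("pics/top0.png").max(2)
for n,th,(x0,y0,x1,y1),z in[("all",75,(379,165,430,245),.044),("tray",200,(379,165,430,245),.03),("spacer",170,(305,210,350,240),.03)]:
    m=np.zeros_like(i);m[y0:y1,x0:x1]=(i[y0:y1,x0:x1]>th)*255
    c=max(cv2.findContours(m,0,2)[0],key=cv2.contourArea)
    r=cv2.minAreaRect(c);b=ray("top",cv2.boxPoints(r),z);e=[b[1]-b[0],b[2]-b[1]]
    print(n,b.mean(0).round(4),[(round(float(np.linalg.norm(v)),4),round(float(np.degrees(np.arctan2(v[1],v[0]))),1)) for v in e])
```

```text
all [ 0.5562 -0.2016  0.044 ] [(0.1391, -8.5), (0.099, -98.3)]
tray [ 0.5315 -0.2047  0.03  ] [(0.0749, -8.5), (0.0791, -98.3)]
spacer [ 0.4887 -0.0308  0.03  ] [(0.0745, -66.0), (0.0188, -156.1)]
```

servo_tool(series=[0.004,0,0,0,0,0,0.097,0.004,0,0,0,0,0,0.097,0.004,0,0,0,0,0,0.097,0.004,0,0,0,0,0,0.097,0.004,0,0,0,0,0,0.097,0.004,0,0,0,0,0,0.097,0.004,0,0,0,0,0,0,0.004,0,0,0,0,0,0])

```text
time: 8.38
tool_pos: [0.4892, -0.0314, 0.0955]
orientation: [-3.139, 0.0, 1.427]
force: [0.9, -1.0, 0.6]
gripper_width: 0.138
gripper_force: 45.0
```

servo_tool(series=[0.004,-0.0203,0.0157,0,0,0,0,0.004,-0.0203,0.0157,0,0,0,0,0.004,-0.0203,0.0157,0,0,0,0,0.004,-0.0203,0.0157,0,0,0,0,0.004,-0.0203,0.0157,0,0,0,0,0.004,-0.0203,0.0157,0,0,0,0,0.004,-0.0203,0.0157,0,0,0,0,0.004,-0.0203,0.0157,0,0,0,0,0.004,0,0,0,0,0,0,0.004,0,0,0,0,0,0])

```text
time: 9.22
tool_pos: [0.5899, -0.2112, 0.0951]
orientation: [-3.139, -0.001, 1.424]
force: [-1.3, 0.6, -0.6]
gripper_width: 0.137
gripper_force: 45.0
```

servo_tool(series=[0.004,0,0,0.01,0,0,0,0.004,0,0,0.01,0,0,0,0.004,0,0,0.01,0,0,0,0.004,0,0,0.008,0,0,0,0.004,0,0,0,0,0,0,0.004,0,0,0,0,0,0])

```text
time: 9.72
tool_pos: [0.5897, -0.2098, 0.0576]
orientation: [-3.14, -0.001, 1.425]
force: [0.0, -0.4, -0.8]
gripper_width: 0.131
gripper_force: 45.0
```

Run:
```python
import cv2
from h import *
print(state()["tool_pos"],state()["orientation"],state()["gripper_width"]*.0878,state()["gripper_force"])
i=grab_frame("side")[115:215,300:433,::-1]
cv2.imwrite("pics/s4.png",cv2.resize(i,None,fx=6,fy=6,interpolation=cv2.INTER_CUBIC))
```

```text
[ 0.58969872 -0.20984589  0.05761443] [-3.13977584e+00 -5.12278780e-04  1.42451949e+00] 0.011521081134539054 44.98602032661438
```

View pics/s4.png

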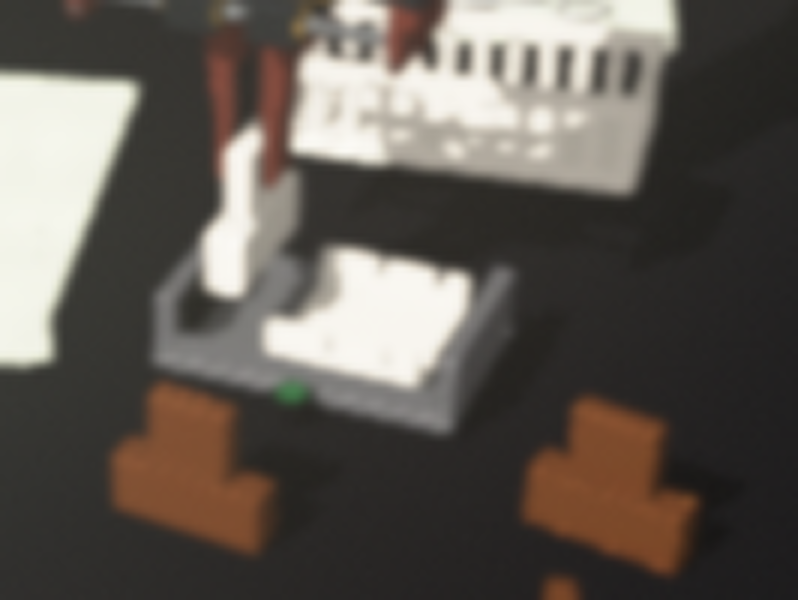

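The block hangs upright over the wide gap, with its near lower corners at about (203,287) and (240,298). The caster's near bottom corners are at (152,362) and (450,433). I'll check these against my model.

Run:
```python
from h import *
a=np.radians(-8.4);R=np.array([[np.cos(a),-np.sin(a)],[np.sin(a),np.cos(a)]])
def P(c,l): return np.r_[np.array(c)+R@l[:2],l[2]]
C=[.5489,-.2029];t=state()["tool_pos"];B=[t[0]-.0008,t[1]+.0008]
k=lambda X:((proj("side",X)-[300,115]+.5)*6).round()
print("caster near bottom +x,-x",k([P(C,[.076,.049,0]),P(C,[-.076,.049,0])]), "near wall top outer",k([P(C,[.076,.049,.044]),P(C,[-.076,.049,.044])]))
print("block near bottom",k([P(B,[.009,.037,.051]),P(B,[-.009,.037,.051])]),"tab top near",k(P(B,[0,.02,.117])))
print("shift per 5mm caster y, z", k(P(B,[0,.042,.051]))-k(P(B,[0,.037,.051])),k(P(B,[0,.037,.056]))-k(P(B,[0,.037,.051])))
```

```text
caster near bottom +x,-x [[146. 375.]
 [442. 446.]] near wall top outer [[145. 298.]
 [448. 368.]]
block near bottom [[205. 284.]
 [240. 292.]] tab top near [[238. 149.]]
shift per 5mm caster y, z [[-4.  5.]] [[ 0. -9.]]
```

```bash
python3 - <<'E'
from h import *
def P(c,l,a):
    a=np.radians(a);R=np.array([[np.cos(a),-np.sin(a)],[np.sin(a),np.cos(a)]]);return np.r_[np.array(c)+R@l[:2],l[2]]
k=lambda X,o=(297,141):((proj("side",X)-o+.5)*6).round()
S=[.4888,-.0309]
print("orig spacer near bottom",k([P(S,[s*.009,.037,0],24.5) for s in(1,-1)]),"body top",k([P(S,[s*.009,.037,.03],24.5) for s in(1,-1)]),"tab top near/far",k([P(S,[0,s*.02,.066],24.5) for s in(1,-1)]))
E
python3 - <<'E'
import cv2,sys
sys.path.insert(0,'.')
a=cv2.imread('pics/s1.png')[255:515,330:470];b=cv2.imread('pics/s4.png')[110:370,140:300]
cv2.imwrite('pics/s14.png',cv2.resize(cv2.hconcat([a,b]),None,fx=2.2,fy=2.2))
E
```

```text
orig spacer near bottom [[393. 488.]
 [434. 483.]] body top [[396. 432.]
 [438. 428.]] tab top near/far [[412. 336.]
 [390. 282.]]
```

View pics/s14.png

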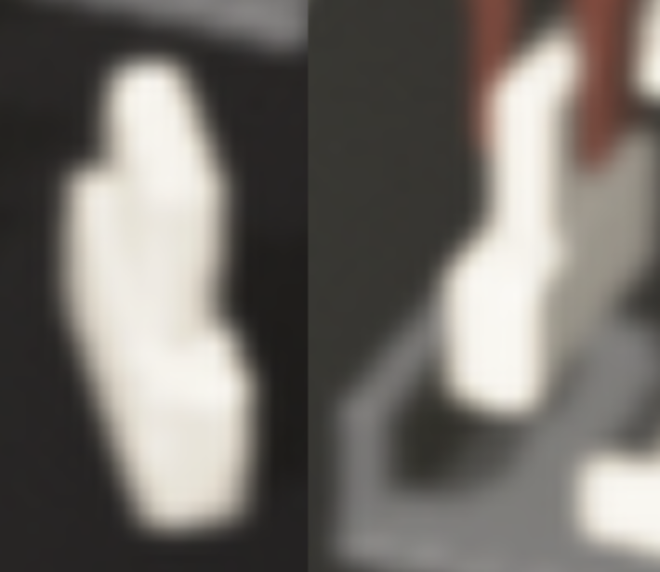

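The kinematics match for the block (residual about +3,+7 both times), but the caster corner residual differs. I'll check the tray edge and refit.

Run:
```python
from h import *
def P(c,l,a=-8.4):
    a=np.radians(a);R=np.array([[np.cos(a),-np.sin(a)],[np.sin(a),np.cos(a)]]);return np.r_[np.array(c)+R@l[:2],l[2]]
k=lambda X,o=(300,115):((proj("side",X)-o+.5)*6).round()
C=[.5489,-.2029]
print("tray near +x corner top(265,319), rail-level z24",k([P(C,[.0206,.0355,.039]),P(C,[.0206,.0355,.024])]))
print("tray far +x top (335,248?)",k(P(C,[.0206,-.0405,.039])),"tray far -x top(470,272)",k(P(C,[-.0544,-.0405,.039])),"tray near -x top (425,350)",k(P(C,[-.0544,.0355,.039])))
print("bubble(292,392)",k(P(C,[.009,.056,.012])), "far +x/-x wall top (?,510,262)",k([P(C,[.076,-.049,.044]),P(C,[-.076,-.049,.044])]))
# top-view predictions of the same model in crop c1 coords
o=(300,165)
k2=lambda X:((proj("top",X)-o+.5)*6-.5).round()
print("top: walls outer z44",k2([P(C,[x,y,.044]) for x,y in((.076,.049),(.076,-.049),(-.076,-.049),(-.076,.049))]))
```

```text
tray near +x corner top(265,319), rail-level z24 [[263. 317.]
 [263. 344.]]
tray far +x top (335,248?) [[321. 242.]] tray far -x top(470,272) [[465. 273.]] tray near -x top (425,350) [[412. 352.]]
bubble(292,392) [[268. 392.]] far +x/-x wall top (?,510,262) [[225. 203.]
 [514. 265.]]
top: walls outer z44 [[509.  36.]
 [741.  78.]
 [679. 438.]
 [446. 397.]]
```

servo_tool(series=[0.004,-0.0015,0,0.008,0,0,0,0.004,0,0,0.008,0,0,0,0.004,0,0,0.008,0,0,0,0.004,0,0,0,0,0,0,0.004,0,0,0.002,0,0,0,0.004,0,0,0.002,0,0,0,0.004,0,0,0.002,0,0,0,0.004,0,0,0,0,0,0])

```text
time: 10.43
tool_pos: [0.5901, -0.212, 0.0285]
orientation: [-3.141, -0.0, 1.424]
force: [0.1, -0.6, -0.7]
gripper_width: 0.131
gripper_force: 45.0
```

servo_tool(series=[0.004,0,0,0.002,0,0,0,0.004,0,0,0.002,0,0,0,0.004,0,0,0.0015,0,0,0,0.004,0,0,0,0,0,0,0.004,0,0,0,0,0,0])

```text
time: 10.85
tool_pos: [0.5901, -0.212, 0.0231]
orientation: [-3.141, -0.0, 1.424]
force: [-0.5, -0.6, -0.8]
gripper_width: 0.134
gripper_force: 45.0
```

servo_tool(series=[0.004,0,0,0.001,0,0,0,0.004,0,0,0,0,0,0,0.004,0,0,0,0,0,0])

```text
time: 11.1
tool_pos: [0.5901, -0.212, 0.0222]
orientation: [-3.142, 0.0, 1.424]
force: [0.1, -0.9, -1.5]
gripper_width: 0.139
gripper_force: 45.0
```

servo_tool(series=[0.004,0,0,0.001,0,0,0,0.004,0,0,0,0,0,0,0.004,0,0,0,0,0,0])

```text
time: 11.35
tool_pos: [0.5901, -0.212, 0.0212]
orientation: [-3.142, -0.0, 1.424]
force: [0.8, -0.1, 0.5]
gripper_width: 0.132
gripper_force: 45.0
```

servo_tool(series=[0.004,0,0,0.0006,0,0,0,0.004,0,0,0,0,0,0,0.004,0,0,0,0,0,0])

```text
time: 11.6
tool_pos: [0.5903, -0.212, 0.0208]
orientation: [3.141, 0.0, 1.424]
force: [0.3, -0.0, 0.3]
gripper_width: 0.135
gripper_force: 45.0
```

servo_tool(series=[0.004,0,0,0.0005,0,0,0,0.004,0,0,0,0,0,0,0.004,0,0,0,0,0,0])

```text
time: 11.85
tool_pos: [0.5903, -0.2121, 0.0208]
orientation: [3.141, 0.0, 1.424]
force: [-1.3, 0.9, 3.3]
gripper_width: 0.135
gripper_force: 45.0
```

servo_tool(series=[0.004,0,-0.002,-0.0002,0,0,0,0.004,0,-0.002,0,0,0,0,0.004,0,-0.002,0,0,0,0,0.004,0,-0.002,0,0,0,0,0.004,0,-0.002,0,0,0,0])

```text
time: 12.27
tool_pos: [0.5806, -0.2107, 0.0208]
orientation: [3.14, 0.0, 1.424]
force: [1.1, 0.2, 1.2]
gripper_width: 0.133
gripper_force: 45.0
```

servo_tool(series=[0.004,0,-0.001,0,0,0,0,0.004,0,-0.001,0,0,0,0,0.004,0,-0.001,0,0,0,0,0.004,0,-0.001,0,0,0,0,0.004,0,-0.001,0,0,0,0])

```text
time: 12.68
tool_pos: [0.5757, -0.2099, 0.0208]
orientation: [3.14, 0.0, 1.424]
force: [4.0, -0.9, 6.9]
gripper_width: 0.131
gripper_force: 45.0
```

servo_tool(series=[0.004,0,-0.001,0,0,0,0,0.004,0,-0.001,0,0,0,0,0.004,0,-0.001,0,0,0,0])

```text
time: 12.93
tool_pos: [0.5727, -0.2095, 0.0208]
orientation: [3.14, 0.0, 1.424]
force: [2.3, 0.1, 2.9]
gripper_width: 0.134
gripper_force: 45.0
```

servo_tool(series=[0.004,0,-0.001,-0.0002,0,0,0,0.004,0,-0.001,0,0,0,0,0.004,0,0,0,0,0,0])

```text
time: 13.18
tool_pos: [0.5704, -0.2091, 0.0208]
orientation: [3.141, 0.0, 1.424]
force: [2.7, -1.6, 5.5]
gripper_width: 0.132
gripper_force: 45.0
```

servo_tool(series=[0.004,0,-0.0007,0,0,0,0,0.004,0,-0.0007,0,0,0,0,0.004,0,0,0,0,0,0])

```text
time: 13.43
tool_pos: [0.5691, -0.2089, 0.0208]
orientation: [3.141, 0.0, 1.424]
force: [3.1, -0.1, 5.3]
gripper_width: 0.135
gripper_force: 45.0
```

servo_tool(series=[0.004,0,-0.0006,0,0,0,0,0.004,0,0,0,0,0,0])

```text
time: 13.6
tool_pos: [0.5686, -0.2088, 0.0208]
orientation: [3.141, 0.0, 1.424]
force: [3.2, -1.3, 5.3]
gripper_width: 0.132
gripper_force: 45.0
```

servo_tool(series=[0.004,0,-0.0006,0,0,0,0,0.004,0,0,0,0,0,0])

```text
time: 13.77
tool_pos: [0.5685, -0.2088, 0.0208]
orientation: [3.14, 0.0, 1.424]
force: [4.9, -0.9, 4.4]
gripper_width: 0.131
gripper_force: 45.0
```

servo_tool(series=[0.004,0,-0.0006,0,0,0,0,0.004,0,0,0,0,0,0])

```text
time: 13.93
tool_pos: [0.5684, -0.2087, 0.0208]
orientation: [3.139, -0.0, 1.424]
force: [7.0, -0.5, 3.2]
gripper_width: 0.131
gripper_force: 45.0
```

servo_tool(series=[0.004,0,-0.0006,0,0,0,0,0.004,0,0,0,0,0,0])

```text
time: 14.1
tool_pos: [0.5684, -0.2085, 0.0209]
orientation: [3.138, -0.0, 1.424]
force: [9.5, -0.3, 3.2]
gripper_width: 0.133
gripper_force: 45.0
```

servo_tool(series=[0.004,0,-0.0007,0,0.003,0,0,0.004,0,-0.0007,0,0.003,0,0,0.004,0,0,0,0,0,0,0.004,0,0,0,0,0,0,0.004,0,0,0,0,0,0])

```text
time: 14.52
tool_pos: [0.5682, -0.2084, 0.0209]
orientation: [3.141, -0.0, 1.425]
force: [12.5, -2.0, 0.1]
gripper_width: 0.139
gripper_force: 45.1
```

Run:
```python
import cv2
from h import *
s=state();print(s["tool_pos"],s["orientation"],s["force"],s["torque"],s["gripper_width"]*.0878)
i=grab_frame("side")[115:215,300:433,::-1]
cv2.imwrite("pics/s5.png",cv2.resize(i,None,fx=6,fy=6,interpolation=cv2.INTER_CUBIC))
```

```text
[ 0.56818446 -0.20839644  0.0208563 ] [ 3.14093435e+00 -1.09589860e-04  1.42462544e+00] [12.52658535 -1.98713106  0.12718802] [-0.42643318 -2.79711526  0.11153555] 0.012195973722601894
```

View pics/s5.png

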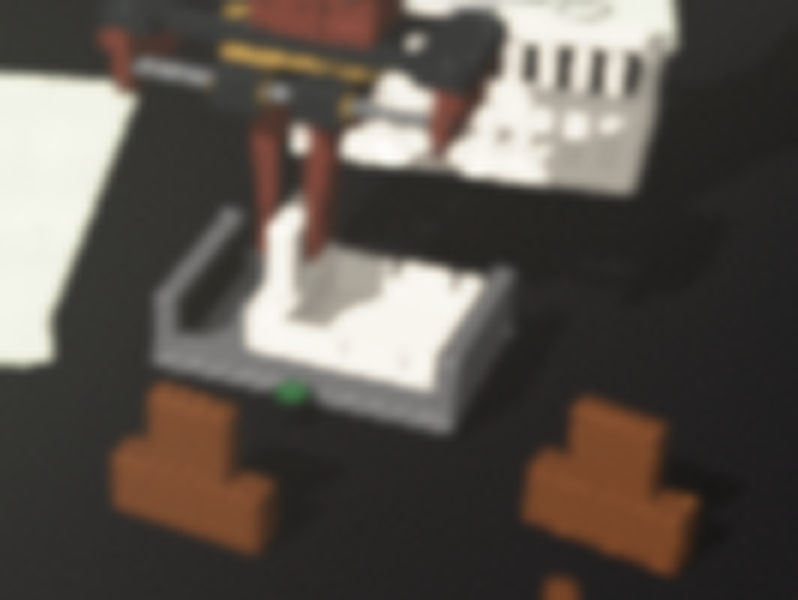

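The block stands on the floor at about (270,330), pressed against the tray. The tray's other end meets the −x wall at about (440,375), and the push is 12.5 N. I'll add a touch of push and down force, then hand in.

servo_tool(series=[0.004,0,-0.0007,0.0004,0.0015,0,0,0.004,0,0,0,0,0,0,0.004,0,0,0,0,0,0,0.004,0,0,0,0,0,0])

```text
time: 14.9
tool_pos: [0.5681, -0.2084, 0.0209]
orientation: [3.141, -0.0, 1.425]
force: [13.6, -1.7, 0.3]
gripper_width: 0.134
gripper_force: 45.1
```

```bash
python3 -c "
from rig import *
s=state();print(s['tool_pos'],s['orientation'],s['force'],s['gripper_width']*.0878);print(job_done())"
```

```text
[ 0.5681324  -0.20838155  0.0208516 ] [ 3.14083393e+00 -1.31910630e-05  1.42469043e+00] [13.64587904 -1.70460886  0.28779095] 0.011737160498445288
the job is handed in; nothing more can be done
None
```

I handed the job in at about 15 s with the spacer standing in the wide gap of the short caster. The arm is still holding it against the tray at about 14 N, and the tray's other end is pressed on the opposite gasket.

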